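# Pump up the bench clamp's hand pump

### The job

The hand pump of the bench's work-clamp circuit has run down: press its black knob with the fingertips and let it spring back up, again and again with full strokes, until the red indicator pin has popped fully out and its green band shows, then leave the knob up and the pin out. Only push the knob from above: do not grip it by its rim or pull it up, do not touch the pin, and leave the loose things round the pump where they stand.

Things in the scene. Friction and masses are not known exactly. Their poses are not given: they have to be found in the camera images.
- pump: Blue hand pump on a dark steel base plate (90 x 170 x 8 mm), bolted to the bench. Origin: centre of the underside, z up. In its frame the black knob stands at (0, +40 mm), the pin at (0, -40 mm); a copper pipe leaves on the +x side, to 70 mm from the origin. The blue block is 56 x 140 mm, its top at 54 mm; the collar under the knob is 40 mm wide, its top at 88 mm.
- knob_top (a point): Centre of the flat top of the round black knob (52 mm across, 16 mm thick; the flat is 42 mm across; the rim plunger_c2, not to be gripped, is the upright side from 6 to 16 mm below the top), 130 mm above the bench when up, 110 mm when pressed fully down. It moves with the knob.
- plunger (a joint): Travel of the knob, m: 0 = up (rest), 0.020 = pressed down to its hard stop; negative = pulled up. A spring of about 450 N/m (about 11 N at the bottom) brings it back up by itself within 0.2 s. A full stroke is 18 mm or more down, then all the way up; strokes under 14 mm may do nothing.
- indicator_pin (a joint): How far the indicator pin stands out, m: 0 = in, 0.030 = fully out. It starts between 0 and 0.012. The pump ratchets: each full stroke raises it about 6 mm (the first one 2 to 9 mm), during the down-stroke; it stays put on the up-stroke. It needs 3 to 5 strokes; more strokes after it is fully out do nothing.
- pin_top (a point): Centre of the top of the indicator pin, upright: red cap 14 mm across and 4 mm thick on an 11 mm red shaft, with an 8 mm green band at its foot that comes out of the brass gland only over the last 8 mm of travel. It is 66 mm above the bench when in, 96 mm when fully out. Not to be touched.
- brass_weight: Loose brass weight, 31 mm across, 51 mm high, beside the pump. Origin: centre of its underside.
- blue_chuck: Loose blue disc with four white bushes, 43 mm across, 12 mm high, beside the pump. Origin: centre of its underside.
- collet: Loose steel collet standing on end, 24 mm across, 34 mm high, beside the pump. Origin: centre of its underside.

How it is judged:
On the way, in this order (a step that is already met when the one before it is completed fails the run):
1. the knob is pressed well down (12 mm or more) (value of joint plunger above 0.012 m and value of joint indicator_pin below 0.025 m).
2. the knob is let up again (value of joint plunger below 0.004 m).
3. further strokes have brought the pin fully out (value of joint indicator_pin above 0.027 m), for 0.1 s.
At the end, for the whole second after the job is handed in: The indicator pin stands fully out (27 mm or more of its 30 mm), the knob is up again (within 3 mm of its rest), and the brass weight, the blue disc and the collet are within 15 mm of where they stood (value of joint indicator_pin above 0.027 m and value of joint plunger between -0.003 and 0.003 m and distance of each of brass_weight, blue_chuck, collet from where it was at the start of the episode below 0.015 m); the robot touches nothing.
It fails at once if the robot touches the indicator pin (more than 0.5 N) (contact force between any of the arm, the fingers and indicator_pin above 0.5 N).
It fails at once if the knob is gripped by its rim (more than 3 N on its side) (contact force between the fingers and plunger_c2 above 3 N).
It fails at once if the knob is pulled up more than 4 mm (value of joint plunger below -0.004 m).
It fails at once if a loose thing beside the pump is moved or lifted by more than 15 mm (distance of any of brass_weight, blue_chuck, collet from where it was at the start of the episode above 0.015 m).
It also fails if it takes over 45 s, if anything falls off the work surface, if the arm or the gripper's body presses on something with over 40 N, if the wrist force passes 120 N, or if a joint passes its speed limit or range.

### The arm

A 7-joint arm with a two-finger parallel gripper is mounted at the origin on a cart in front of the work surface, level with it; the furniture and walls round the work are solid. World frame = base frame: x ahead of the robot, y to its left, z up, the work surface at z = 0. Lengths are in m, angles in rad, forces in N, time in s.
With the tool pointing down it reaches from about 0.4 to 0.875 m from the base axis. Payload 19.3 kg.
Tool frame: the origin (TCP) lies on the centre line of the jaws, within the pads' length; the fingertips stand 8 mm ahead of it and the grasp point (between the pads) lies 11 mm behind it; z points along the fingers, y is the line along which they close (so a half turn about z gives the same grasp; the last joint's range is limited). The gripper opens to 85 mm and grips with 20 to 120 N. Pads are 22 mm wide; open, the fingers measure 114 mm over their backs; the gripper's body (76 mm by 85 mm) begins 54 mm behind the grasp point. The pads swing forward as they close: fully open they stand 13 mm farther back than shut.
Start: joints at [1.199, 0.521, -0.036, 1.599, 0.021, 1.021, -0.113], TCP at [0.186, -0.597, 0.239] pointing down, gripper open.
Joint ranges: [-2.91, 2.91], [-0.3, 2.13], [-1.5, 1.42], [0.17, 2.43], [-1.26, 4.41], [0.16, 1.93], [-2.52, 2.52]. Speed limits (rad/s): [1.89, 1.89, 2.39, 2.39, 3.01, 3.01, 3.01].

### API

Orientations are given as [roll, pitch, yaw] about the fixed x, y, z axes, in that order (R = Rz(yaw) Ry(pitch) Rx(roll)).
In Python, from workcell import status, grab_frame, camera_params, bot, search_frame, silhouettes gives the robot as it stands.
- The arm moves only by the shell command python3 -m creep 'ROWS' [FORCE]. ROWS is JSON, a list of rows, each a list of 5 numbers: the shift along the tool's x, y, z in units of 60 mm (1.0 is 60 mm), then the turn about the tool's z in units of 8 degrees (1.0 is 8 degrees), then the opening, from 0 (shut) to 1 (fully open). In form: [[x, y, z, twist, hand], ...]. A call has 1 to 5 rows; each row is the pose to reach, as a shift and turn from the pose commanded when the call began, along the tool's axes at that moment; what a row does not reach only later rows make up. A row lasts 1/8 s, in which the tool goes at most 62.5 mm and 10.7 degrees, less where a joint would pass 70% of its speed; a pose out of reach is approached as far as the arm can. A call with a gripper value outside its range is refused whole. The fingers move at their own pace and stop on an object; FORCE is the grip in N (left out, the last holds). Time passes only in rows, so rows that repeat a pose let the fingers close. It gives the time, the measured TCP pose, the force, the opening and the grip force at its end, in the units of the state.
- status.observe(): the state, without advancing time (a new reading comes with each control period).
- grab_frame(name): name is "scene" or "top"; returns the picture (420x560x3 uint8, blue, green, red); there is no depth.
- camera_params(name): a dict with "K" (3x3 intrinsics, pixels), "rvec" (rotation vector, rad) and "tvec" (3), from world to camera coordinates, as OpenCV has them. Camera axes: x right, y down, z forward; pixel columns grow to the right and rows downward; lengths in m; the calibration is good to about 2 mm. A picture is of the moment at which its call begins. camera_params takes no time and is no camera call.
- bot.job_done(): hands the job in; it is judged then, once.
Trained networks look in the newest picture that a camera, given by its name, has taken for a name from the list of things; names that differ only in an ending like _2 or _b are one class to them, and where a whole thing is asked for, a point or a joint stands for the part that bears it (a point fixed in the world has none). Each returns a list of dicts, best first, with "p" (0 to 1); they miss things now and then, are a little off and sometimes report something else, mostly with a low value. They report only what shows in the picture. A call takes as long as a camera call.
- search_frame(camera, name): "extent" ([left, top, right, bottom] as shares, 0 to 1, of the picture: columns of its width, rows of its height, round what is visible of it).
- silhouettes(camera, name): "mask" (420x560 bool, what is visible of it) and "extent" ([left, top, right, bottom] as shares, 0 to 1, of the picture: columns of its width, rows of its height, round what is visible of it).
The state is a dict: "clock": time; "qpos": joint angles; "qd": joint speeds; "joint_efforts": joint torques, N m; "position": TCP position; "tool_rot": TCP orientation; "force": force on the tool from outside, world axes, zero at the start; "moment": the same for the moment, N m; "grip_width": finger opening in m; "finger_force": force on a finger pad.
Only numpy, scipy, OpenCV 4.12 (cv2) and the standard library are available. Lean on these libraries where they do the work, as an engineer would, in place of code of your own. Each camera call takes 0.05 s, during which the arm holds its last target. There are 200 camera calls.

## Working session

There is one attempt and no reset: what is moved stays moved. The work goes in short steps, Python scripts to look and compute and a shell command to move; the robot and the scene stay as the last step left them, time stands still between calls to the robot, and variables do not carry over. Pictures are saved under pics/ and viewed, at most 10 in all, crops included, and the job is handed in when it is done.

```bash
mkdir -p pics; cat > h.py <<'E'
import numpy as np, cv2
from workcell import status, grab_frame, camera_params, bot, search_frame, silhouettes
def ray(c,u,v):
    P=camera_params(c);K=np.array(P["K"],float);R=cv2.Rodrigues(np.array(P["rvec"],float))[0];t=np.array(P["tvec"],float).ravel()
    return -R.T@t, R.T@np.linalg.inv(K)@np.array([u,v,1.])
def at(c,u,v,z):
    o,d=ray(c,u,v); return o+d*(z-o[2])/d[2]
def proj(c,p):
    P=camera_params(c); return cv2.projectPoints(np.array(p,float).reshape(-1,1,3),np.array(P["rvec"],float),np.array(P["tvec"],float),np.array(P["K"],float),None)[0].reshape(-1,2)
E
python3 - <<'E'
from h import *
s=status.observe();print({k:np.round(v,3) for k,v in s.items()})
a=[]
for c in("scene","top"):
    im=grab_frame(c);cv2.imwrite(f"pics/{c}0.png",im)
    print(c,ray(c,280,210)[0])
    for n in("knob_top","pin_top","pump","brass_weight","blue_chuck","collet"):
        for r in search_frame(c,n)[:2]:
            e=np.array(r["extent"])*[560,420,560,420];print(c,n,round(r["p"],2),e.round(1))
E
```

```text
{'clock': np.float64(0.0), 'qpos': array([ 1.199,  0.522, -0.036,  1.6  ,  0.021,  1.021, -0.113]), 'qd': array([ 0.001,  0.002,  0.   , -0.   ,  0.   , -0.   , -0.002]), 'joint_efforts': array([ 0.0000e+00, -9.2709e+01,  1.9800e+00, -3.6993e+01,  1.8000e-02,
        8.0000e-03, -0.0000e+00]), 'position': array([ 0.186, -0.596,  0.239]), 'tool_rot': array([-3.141,  0.   ,  0.302]), 'force': array([-0.201, -0.292, -0.113]), 'moment': array([ 0.025, -0.036,  0.004]), 'finger_force': np.float64(0.0), 'grip_width': np.float64(0.086)}
scene [ 0.09688269 -0.46570635  0.66067321]
scene knob_top 0.78 [295.8 221.8 319.1 246.1]
scene pump 0.63 [277.3 221.7 364.7 328.6]
scene brass_weight 0.88 [300.8 312.5 316.9 341.8]
scene blue_chuck 0.82 [261.5 286.7 282.3 306.5]
scene collet 0.46 [360.  313.8 375.  333.6]
top [0.41038452 0.01459821 0.9375011 ]
top knob_top 0.82 [298.8 203.2 324.1 229.4]
top pump 0.75 [287.4 198.2 359.9 241.6]
top brass_weight 0.59 [346.4 254.2 359.9 263.4]
top blue_chuck 0.71 [300.7 254.1 317.8 271.5]
top collet 0.48 [371.4 220.4 382.4 228.5]
```

View pics/scene0.png

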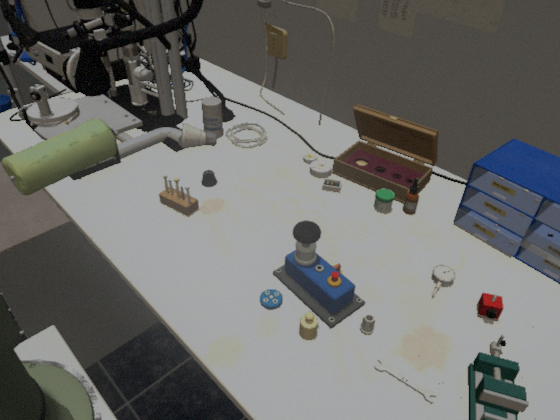

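View pics/top0.png

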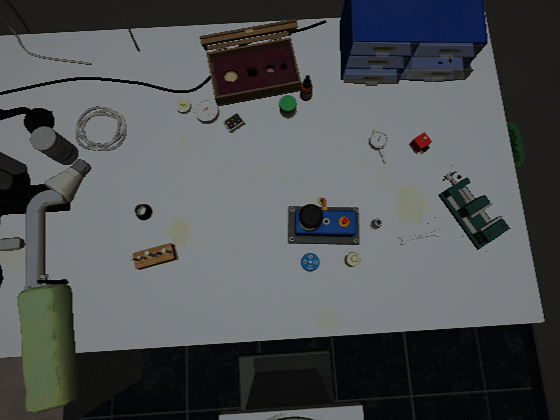

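The pictures show the pump with its knob at about scene (307,232) and top (311,216). The pin is at about scene (336,272) and top (344,222). The disc, weight and collet lie below and to the right of it.

```bash
python3 - <<'E'
from h import *
print("knob top", at("top",311.2,216.2,.126),"scene",at("scene",307.4,231.5,.13))
for n,u,v,z in(("pin",344,222,.07),("weight",353,259,.03),("chuck",310,262,.01),("collet",377,224,.02),("plateTL",289,206,.008),("plateTR",359,208,.008),("plateBR",359,244,.008),("plateBL",288,243,.008)):
    print(n,at("top",u,v,z).round(3))
for c in("scene","top"):
    for r in silhouettes(c,"knob_top")[:1]:
        m=r["mask"];ys,xs=np.nonzero(m);print(c,m.sum(),xs.mean(),ys.mean(),xs.min(),xs.max(),ys.min(),ys.max())
print(proj("scene",[[.4,0,0],[.5,0,0],[.4,.1,0]]),proj("top",[[.4,0,0],[.5,0,0],[.4,.1,0],[.186,-.597,.239]]))
E
```

```text
knob top [ 0.55712035 -0.06747014  0.126     ] scene [ 0.55394844 -0.07218494  0.13      ]
pin [ 0.55  -0.145  0.07 ]
weight [ 0.469 -0.165  0.03 ]
chuck [ 0.469 -0.068  0.01 ]
collet [ 0.548 -0.232  0.02 ]
plateTL [ 0.607 -0.028  0.008]
plateTR [ 0.592 -0.196  0.008]
plateBR [ 0.505 -0.187  0.008]
plateBL [ 0.517 -0.019  0.008]
scene 526 306.65209125475286 232.29087452471484 293 320 221 246
top 481 311.3222453222453 215.45945945945945 299 324 204 227
[[219.95625087 300.8020122 ]
 [259.46670002 274.28746195]
 [189.54519262 272.26912995]] [[282.99922294 293.93117519]
 [280.30527852 251.09860589]
 [240.16343394 296.61973747]
 [655.19918356 405.37415299]]
```

```bash
python3 -m creep '[[0.8,-0.62,0,0,0],[1.6,-1.24,0,0,0],[2.4,-1.86,0,0,0],[3.2,-2.48,0,0,0],[4.0,-3.1,0,0,0]]' 20; python3 -m creep '[[0.8,-0.62,0,0,0],[1.6,-1.24,0,0,0],[2.4,-1.86,0,0,0],[3.2,-2.48,0,0,0],[3.2,-2.48,0,0,0]]'
```

```text
clock: 1.42
position: [0.3606, -0.3462, 0.2396]
tool_rot: [3.141, -0.0, 0.302]
force: [1.4, -0.3, -0.6]
grip_width: -0.0001
finger_force: 0.0
clock: 2.05
position: [0.5009, -0.1443, 0.2393]
tool_rot: [-3.14, -0.001, 0.308]
force: [-1.1, -0.3, 0.0]
grip_width: 0.0002
finger_force: 0.0
```

```bash
python3 -m creep '[[0.62,-0.46,0,0,0],[1.25,-0.92,0.1,0,0],[1.25,-0.92,0.6,0,0],[1.25,-0.92,1.1,0,0],[1.25,-0.92,1.1,0,0]]'; python3 - <<'E'
from h import *
print({k:np.round(status.observe()[k],4) for k in("position","force")})
a=grab_frame("scene");b=grab_frame("top")
for c in("scene","top"):
    r=search_frame(c,"knob_top")[:1]; print(c,[(x["p"],np.array(x["extent"])*[560,420,560,420]) for x in r])
f=lambda i,x,y:cv2.resize(i[y:y+100,x:x+100],(400,400),interpolation=2)
cv2.imwrite("pics/near.png",np.hstack([f(a,255,160),f(b,260,165)]))
E
```

```text
clock: 2.68
position: [0.5528, -0.0741, 0.1719]
tool_rot: [-3.14, 0.003, 0.301]
force: [0.3, -0.6, 0.8]
grip_width: -0.0003
finger_force: 0.0
{'position': array([ 0.5528, -0.0741,  0.1719]), 'force': array([ 0.2809, -0.6119,  0.756 ])}
scene [(0.73, array([293.72 , 218.19 , 320.992, 245.616]))]
top [(0.54, array([302.68 , 220.206, 309.792, 228.984]))]
```

View pics/near.png

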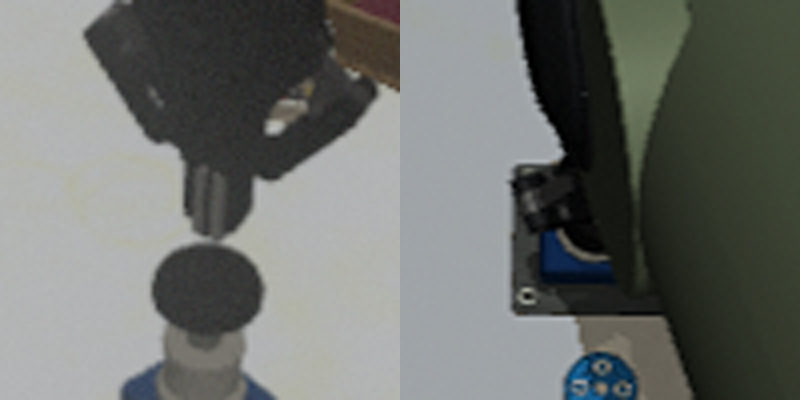

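The left crop shows the shut fingertips at scene pixel (309,219), centred just above the knob. I'll correct by about 4 mm and make the first stroke.

```bash
python3 -m creep '[[0.07,-0.05,0.3,0,0],[0.07,-0.05,0.7,0,0],[0.07,-0.05,0.89,0,0],[0.07,-0.05,0.89,0,0]]'; python3 - <<'E'
from h import *
s=status.observe();print(np.round(s["position"],4),np.round(s["force"],1),np.round(s["moment"],2))
a=grab_frame("scene");cv2.imwrite("pics/down.png",cv2.resize(a[180:330,250:400],(600,600),interpolation=2))
E
```

```text
clock: 3.38
position: [0.5575, -0.0692, 0.1194]
tool_rot: [-3.141, -0.0, 0.302]
force: [0.0, 2.1, 8.8]
grip_width: 0.0001
finger_force: 4.0
[ 0.5575 -0.0692  0.1194] [0.  2.1 8.8] [ 0.37  0.04 -0.01]
```

View pics/down.png

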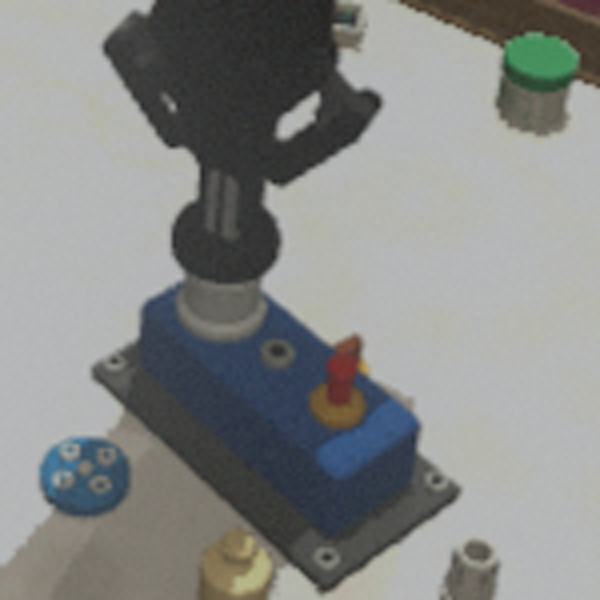

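The knob is down (8.8 N) and the pin has risen. I'll push to the stop, then release.

```bash
python3 -m creep '[[0,0,0.05,0,0],[0,0,0.05,0,0]]'; python3 -m creep '[[0,0,-0.3,0,0],[0,0,-0.5,0,0],[0,0,-0.5,0,0],[0,0,-0.5,0,0]]'; python3 -m creep '[[0,0,0.3,0,0],[0,0,0.5,0,0],[0,0,0.5,0,0],[0,0,0.5,0,0]]';
```

```text
clock: 3.68
position: [0.5576, -0.0692, 0.118]
tool_rot: [3.141, -0.001, 0.302]
force: [-5.6, 1.1, 23.9]
grip_width: -0.0001
finger_force: 11.4
clock: 4.18
position: [0.5568, -0.0696, 0.1465]
tool_rot: [-3.141, 0.001, 0.302]
force: [0.4, 0.1, 0.1]
grip_width: 0.0001
finger_force: 0.0
clock: 4.68
position: [0.5577, -0.0697, 0.1178]
tool_rot: [3.141, -0.002, 0.302]
force: [-8.4, -0.2, 41.1]
grip_width: 0.0001
finger_force: 20.6
```

```bash
python3 -m creep '[[0,0,-0.3,0,0],[0,0,-0.51,0,0],[0,0,-0.51,0,0],[0,0,-0.51,0,0]]'; python3 -m creep '[[0,0,0.3,0,0],[0,0,0.49,0,0],[0,0,0.49,0,0],[0,0,0.49,0,0]]'; python3 -m creep '[[0,0,-0.3,0,0],[0,0,-0.5,0,0],[0,0,-0.5,0,0],[0,0,-0.5,0,0]]'; python3 -m creep '[[0,0,0.3,0,0],[0,0,0.5,0,0],[0,0,0.5,0,0],[0,0,0.5,0,0]]'; python3 -m creep '[[0,0,-0.3,0,0],[0,0,-0.5,0,0],[0,0,-0.5,0,0],[0,0,-0.5,0,0]]'; python3 - <<'E'
from h import *
a=grab_frame("scene");cv2.imwrite("pics/after4.png",cv2.resize(a[180:330,250:400],(600,600),interpolation=2))
E
```

```text
clock: 5.18
position: [0.5566, -0.0696, 0.1467]
tool_rot: [-3.141, 0.001, 0.302]
force: [0.1, 0.7, 0.2]
grip_width: 0.0002
finger_force: 0.0
clock: 5.68
position: [0.5576, -0.0696, 0.1179]
tool_rot: [3.141, -0.001, 0.302]
force: [-1.7, -0.9, 20.5]
grip_width: 0.0002
finger_force: 10.5
clock: 6.18
position: [0.5567, -0.0696, 0.1475]
tool_rot: [-3.141, 0.001, 0.302]
force: [0.0, 0.4, 0.2]
grip_width: -0.0002
finger_force: 0.0
clock: 6.68
position: [0.5575, -0.0696, 0.118]
tool_rot: [3.141, -0.001, 0.302]
force: [-1.8, -1.2, 20.1]
grip_width: 0.0003
finger_force: 10.1
clock: 7.18
position: [0.5567, -0.0696, 0.1475]
tool_rot: [-3.141, 0.001, 0.302]
force: [-0.2, 1.2, -0.4]
grip_width: -0.0004
finger_force: 0.0
```

View pics/after4.png

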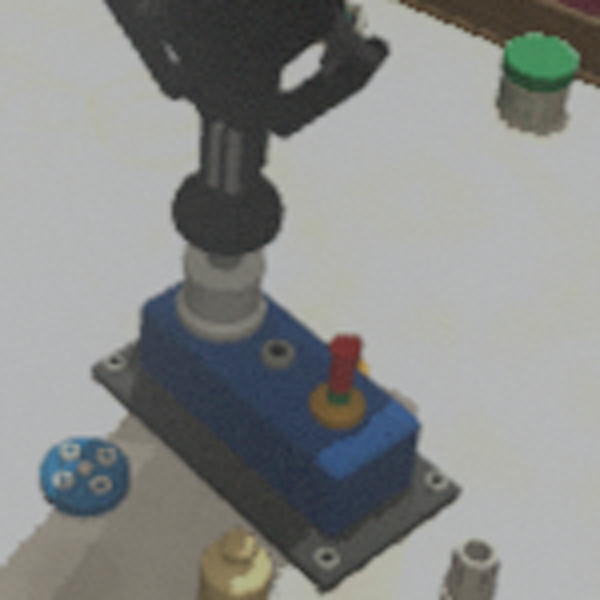

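The green band is starting to show at crop (340,398). I'll make two more strokes, then back off and check.

```bash
python3 -m creep '[[0,0,0.3,0,0],[0,0,0.5,0,0],[0,0,0.5,0,0],[0,0,0.5,0,0]]'; python3 -m creep '[[0,0,-0.3,0,0],[0,0,-0.5,0,0],[0,0,-0.5,0,0],[0,0,-0.5,0,0]]'; python3 -m creep '[[0,0,0.3,0,0],[0,0,0.5,0,0],[0,0,0.5,0,0],[0,0,0.5,0,0]]'; python3 -m creep '[[0,0,-0.3,0,0],[0,0,-0.8,0,0],[0,0,-1.5,0,0],[0,0,-1.5,0,0],[0,0,-1.5,0,0]]'; python3 - <<'E'
from h import *
a=grab_frame("scene");cv2.imwrite("pics/after6.png",cv2.resize(a[180:330,250:400],(600,600),interpolation=2))
E
```

```text
clock: 7.72
position: [0.5576, -0.0696, 0.118]
tool_rot: [3.141, -0.001, 0.302]
force: [-0.9, 0.0, 19.0]
grip_width: -0.0002
finger_force: 9.4
clock: 8.22
position: [0.5567, -0.0696, 0.1476]
tool_rot: [-3.141, 0.001, 0.302]
force: [0.8, 0.2, 0.8]
grip_width: 0.0002
finger_force: 0.0
clock: 8.72
position: [0.5575, -0.0696, 0.118]
tool_rot: [3.141, -0.001, 0.302]
force: [-2.2, -0.5, 20.5]
grip_width: -0.0001
finger_force: 10.1
clock: 9.35
position: [0.5565, -0.0696, 0.2071]
tool_rot: [-3.141, 0.001, 0.302]
force: [-0.4, -0.5, -1.1]
grip_width: -0.0
finger_force: 0.0
```

View pics/after6.png

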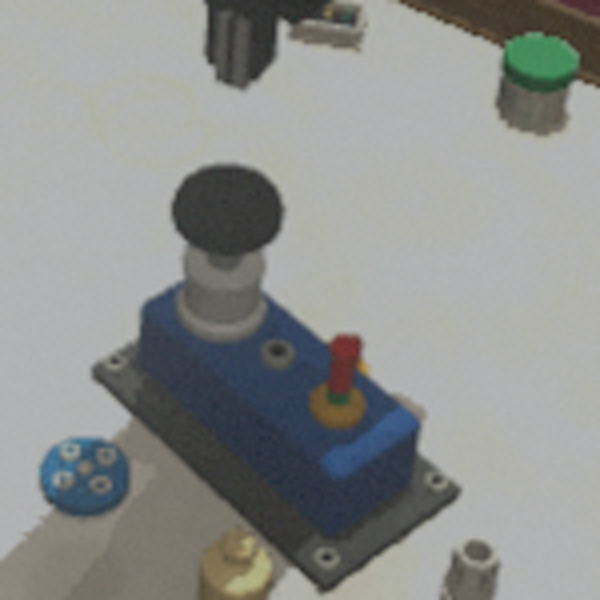

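The pin looks the same after strokes 5 and 6 as after stroke 4. With the green band showing, it is at its end stop. The knob is up, the loose things look undisturbed, and the tool is clear.

```bash
python3 -c "
from workcell import bot
print(bot.job_done())"
```

```text
the job is handed in; nothing more can be done
None
```

I handed the job in after six full strokes: in the last picture the pin is out with its green band showing, the knob is up, the loose things look unmoved and the arm is clear; the hand-in gave no verdict.

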